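Square the pocket scale up in its weighing corner

TASK

Put the pocket scale back in its weighing corner only by pushing it along the counter, never gripping or lifting it: slide it until one long side lies flush against the wooden fence and one short end is up against the red stop block, on the block's inner side (towards the middle of the fence). Leave the sticker roll, the bell and the two packets where they stand, and finish with the fingers clear of everything.

Things in the scene. Friction and masses are not known exactly. Their poses are not given: they have to be found in the camera images.
- pocket_scale: black pocket scale without lid, 118 mm long (its x) x 68 mm wide (its y) x 16 mm high (18 mm at the plate), 110 to 220 g, loose, lying flat on the counter; origin at the centre of its underside, z up. Either long side may go to the fence and either end to the block.
- fence: straight pale wooden fence rail, 440 mm long (its y) x 18 mm thick x 20 mm high, fixed to the counter; origin on the counter (z = 0) under the middle of its front face, the face towards the robot; its x points away from the robot, out of the back. The space in front of it is at negative x. The scale lies flush when its centre is at x = -34 mm here.
- stop_block: red stop block clamped astride the fence near its left or right end (varies: y = +190 or -190 mm in the fence's frame), fixed, axes as the fence; 25 mm wide (its y; broad faces at y = +-12.5 mm), 24 mm high (clamp and black knob over the rail: 36 mm), reaching 63 mm out before the fence's face; origin on the counter, mid-width, 35 mm before the fence's face
- sticker_roll: cream roll of price stickers, 62 mm across, 26 mm high, loose, standing flat before the fence near the end that has no stop block; not to be moved; origin at the centre of its underside
- desk_bell: white desk bell on a black base, 66 mm across, 50 mm high, loose, left of the work; not to be moved; origin at the centre of its underside
- dark_packet: small black card packet standing upright, 21 x 24 x 53 mm, loose, right of the work; not to be moved; origin at the centre of its underside
- cream_packet: small cream card packet standing upright, 21 x 24 x 53 mm, loose, right of the work; not to be moved; origin at the centre of its underside

How it is judged:
At the end, for the whole second after the job is handed in: The scale lies flat and at rest on the counter, its long side along the fence (within 0.06 rad) and within 5 mm of its front face, its short end within 5 mm of the stop block on the block's inner side; the roll, the bell and the packets stand within 20 mm of where they were (x of pocket_scale in the frame of fence between -0.039 and -0.028 m and y of pocket_scale in the frame of stop_block between -0.0765 and 0.0765 m and y of pocket_scale in the frame of fence between -0.14 and 0.14 m and angle between the x axis of pocket_scale and the y axis of fence, either way round below 0.06 rad and height (world z) of pocket_scale below 0.005 m and angle between pocket_scale's own z axis and vertical below 0.05 rad and linear speed of pocket_scale below 0.01 m/s and distance of each of sticker_roll, desk_bell, dark_packet, cream_packet from where it was at the start of the episode below 0.02 m and angle between each of sticker_roll, desk_bell, dark_packet, cream_packet's own z axis and vertical below 0.3 rad); the robot touches nothing.
It fails at once if the scale is lifted off the counter or tipped instead of being pushed along it (height (world z) of pocket_scale above 0.01 m or angle between pocket_scale's own z axis and vertical above 0.15 rad).
It fails at once if the sticker roll, the bell or a packet is moved more than 20 mm or knocked over (distance of any of sticker_roll, desk_bell, dark_packet, cream_packet from where it was at the start of the episode above 0.02 m or angle between any of sticker_roll, desk_bell, dark_packet, cream_packet's own z axis and vertical above 0.3 rad).
It also fails if it takes over 42 s, if anything falls off the work surface, if the arm or the gripper's body presses on something with over 40 N, if the wrist force passes 120 N, or if a joint passes its speed limit or range.

ROBOT

A 6-joint arm with a two-finger parallel gripper is mounted at the origin on a cart in front of the work surface, level with it; the furniture and walls round the work are solid. World frame = base frame: x ahead of the robot, y to its left, z up, the work surface at z = 0. Lengths are in m, angles in rad, forces in N, time in s.
With the tool pointing down it reaches from about 0.35 to 0.975 m from the base axis. Payload 4.9 kg.
Tool frame: the origin (TCP) lies midway between the tips of the shut fingers; the grasp point (between the pads) lies 19 mm behind it (ctrl.tcp_to_grasp is the distance from the TCP to the grasp point, in m); z points along the fingers, y is the line along which they close (so a half turn about z gives the same grasp; the last joint's range is limited). The gripper opens to 85 mm and grips with 20 to 120 N. Pads are 22 mm wide; open, the fingers measure 114 mm over their backs; the gripper's body (76 mm by 85 mm) begins 54 mm behind the grasp point. The pads swing forward as they close: fully open they stand 13 mm farther back than shut.
Start: joints at [1.051, 0.053, 1.613, -0, 1.476, -0.119], TCP at [0.244, 0.575, 0.231] pointing down, gripper open.
Joint ranges: [-3.01, 3.01], [-1.01, 2.22], [0.06, 2.58], [-1.02, 4.17], [0.09, 2.62], [-3.14, 3.14]. Speed limits (rad/s): [2.57, 2.57, 3.14, 3.14, 3.14, 3.14].

INTERFACE

Orientations are given as a rotation vector (axis times angle).
In Python, from station import ctrl, viewer gives the robot as it stands (ctrl), with the cameras (viewer).
- The arm moves only by the shell command python3 jog.py 'ROWS' [FORCE]. ROWS is rows parted by semicolons, their numbers by spaces, 1 to 20 of them, each of 7 numbers: the finger opening in m, then dx, dy, dz in m, then a rotation vector rx, ry, rz in rad; each row is the pose to reach, as a shift and turn from the pose commanded when the command began, along the tool's axes at that moment; what a row does not reach only later rows make up. A row lasts 1/12 s, in which the tool goes at most 0.0417 m and 0.125 rad, less where a joint would pass 70% of its speed; a pose out of reach is approached as far as the arm can. The fingers move at their own pace and stop on an object; FORCE is the grip in N (left out, the last holds). Time passes only in rows, so rows that do not move let the fingers close. It prints the time, the measured TCP pose, the force, the opening and the grip force at its end.
- ctrl.get_obs(): the state, without advancing time (a new reading comes with each control period).
- viewer.get_image(name): name is "scene" or "top"; returns the picture (384x512x3 uint8, red, green, blue); there is no depth.
- viewer.camera_params(name): a dict with "fx", "fy", "cx", "cy" (pixels), "T" (4x4, takes a point from camera to world coordinates). Camera axes: x right, y down, z forward; pixel columns grow to the right and rows downward; lengths in m; the calibration is good to about 2 mm. A picture is of the moment at which its call begins. camera_params takes no time and is no camera call.
- ctrl.finish_job(): hands the job in; it is judged then, once.
The state is a dict: "t": time; "q": joint angles; "dq": joint speeds; "effort": joint torques, N m; "tool_pos": TCP position; "tool_rot": TCP orientation; "contact_force": force on the tool from outside, world axes, zero at the start; "wrist_torque": the same for the moment, N m; "opening": finger opening in m; "grip_force": force on a finger pad.
Only numpy, scipy, OpenCV 4.12 (cv2) and the standard library are available. Lean on these libraries where they do the work, as an engineer would, in place of code of your own. Each camera call takes 0.05 s, during which the arm holds its last target. There are 200 camera calls.

## Working session

There is one attempt and no reset: what is moved stays moved. The work goes in short steps, Python scripts to look and compute and a shell command to move; the robot and the scene stay as the last step left them, time stands still between calls to the robot, and variables do not carry over. Pictures are saved under pics/ and viewed, at most 10 in all, crops included, and the job is handed in when it is done.

```bash
ls; mkdir -p pics
cat > h.py <<'E'
import numpy as np,cv2
from station import ctrl, viewer
def px2w(name,u,v,z=0.):
    c=viewer.camera_params(name);T=np.array(c["T"])
    d=T[:3,:3]@np.array([(u-c["cx"])/c["fx"],(v-c["cy"])/c["fy"],1.]);o=T[:3,3]
    return (o+d*(z-o[2])/d[2])[:2]
def snap(name,f,crop=None,s=1):
    im=viewer.get_image(name)[:,:,::-1]
    if crop: im=im[crop[1]:crop[3],crop[0]:crop[2]]
    cv2.imwrite("pics/"+f,cv2.resize(im,None,fx=s,fy=s,interpolation=cv2.INTER_CUBIC))
E
python3 - <<'E'
from h import *
snap("top","a.png",s=1.5);o=ctrl.get_obs();print(o["t"],o["tool_pos"],o["tool_rot"],o["opening"]);c=viewer.camera_params("top");print(c)
E
```

```text
jog.py
pics
station.py
0.05 [0.24353036 0.57493086 0.23007604] [-6.25222233e-01 -3.07808702e+00  3.07254494e-03] 0.0854381600505243
{'fx': 383.2562922815079, 'fy': 383.2562922815079, 'cx': 256.7175822845722, 'cy': 189.7104407145812, 'T': array([[-0.01962139, -0.98899655,  0.14663163,  0.37433029],
       [-0.99976476,  0.0180526 , -0.01202208, -0.23858469],
       [ 0.00924272, -0.14683302, -0.98911811,  1.1208489 ],
       [ 0.        ,  0.        ,  0.        ,  1.        ]])}
```

View pics/a.png

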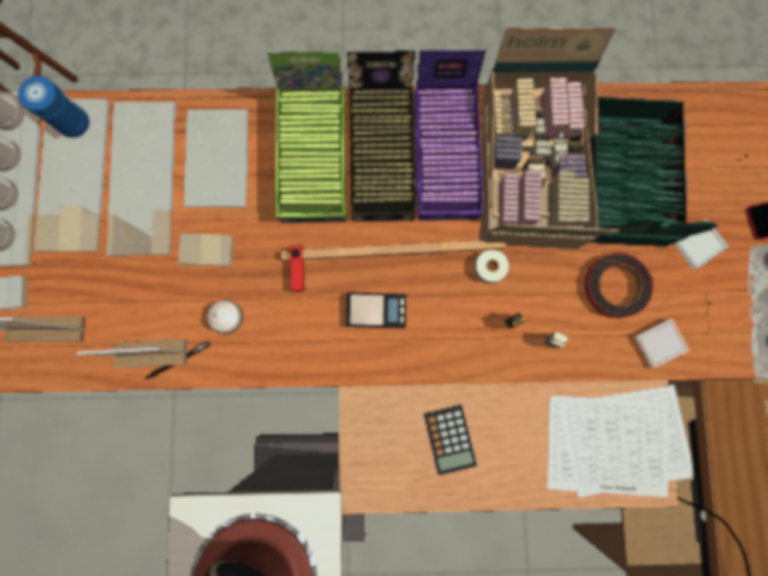

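Run:
```python
from h import *
snap("top","b.png",(170,150,370,240),4)
for u,v in [(0,0),(167,363),(256,190)]: print(px2w("top",u,v))
```

```text
[1.1631584 0.5495057]
[0.06070216 0.00534248]
[ 0.53966379 -0.25006974]
```

View pics/b.png

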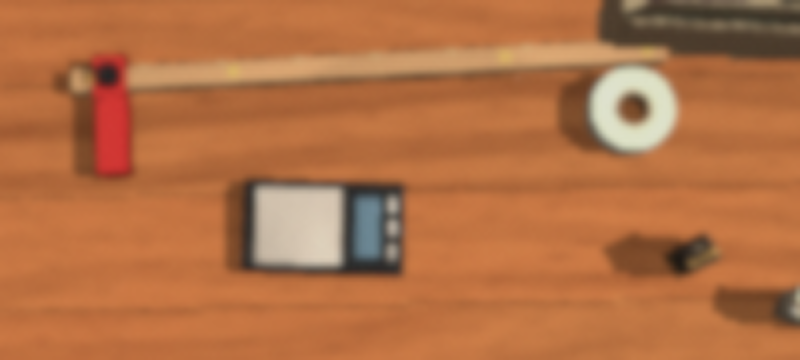

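```bash
cat >> h.py <<'E'
def cr(u,v,z,o=(170,150),s=4): return px2w("top",o[0]+(u+.5)/s-.5,o[1]+(v+.5)/s-.5,z)
E
python3 - <<'E'
from h import *
np.set_printoptions(precision=4,suppress=True)
P=[cr(*p,.016) for p in [(248,181),(403,184),(401,273),(244,269)]]
print("scale",np.array(P),np.mean(P,0), [np.linalg.norm(P[i]-P[i-1]) for i in range(4)])
for a,z in [((135,90),0),((590,67),0),((130,67),.02),((600,44),.02),((668,50),.02)]: print("fence",a,cr(*a,z))
for a in [(131,175),(129,60),(96,176)]: print("block",cr(*a,.024))
print("roll",cr(633,108,.026),"dark",cr(690,255,.05))
print("bell",px2w("top",224/1.5,316/1.5,.04),"cream",px2w("top",557/1.5,340/1.5,.05))
import scipy.spatial.transform as t;print(t.Rotation.from_rotvec(ctrl.get_obs()["tool_rot"]).as_matrix())
E
```

```text
scale [[ 0.5243 -0.1788]
 [ 0.52   -0.2914]
 [ 0.4553 -0.2883]
 [ 0.4604 -0.1753]] [ 0.49   -0.2334] [np.float64(0.0640215025973447), np.float64(0.11269256960773037), np.float64(0.06474999778894043), np.float64(0.11319313418898252)]
fence (135, 90) [ 0.5962 -0.0947]
fence (590, 67) [ 0.6077 -0.4341]
fence (130, 67) [ 0.6095 -0.0936]
fence (600, 44) [ 0.6206 -0.4387]
fence (668, 50) [ 0.6152 -0.4886]
block [ 0.5291 -0.0949]
block [ 0.6138 -0.0934]
block [ 0.5288 -0.0697]
roll [ 0.5713 -0.4595] dark [ 0.4616 -0.4898]
bell [0.4803 0.0523] cream [ 0.4229 -0.5696]
[[-0.9207  0.3902 -0.0009]
 [ 0.3902  0.9207 -0.0016]
 [ 0.0002 -0.0018 -1.    ]]
```

```bash
cat >> h.py <<'E'
from scipy.spatial.transform import Rotation as Ro
def go(x,y,z,a=None):
    "shift in tool axes to a world point; a = wanted world angle of tool y"
    o=ctrl.get_obs();R=Ro.from_rotvec(o["tool_rot"]).as_matrix();d=R.T@(np.array([x,y,z])-o["tool_pos"])
    b=np.arctan2(R[1,1],R[0,1]);print(o["t"],"shift",d.round(4),"rows",np.linalg.norm(d)/.0417,"rz",None if a is None else round(-(a-b),4),"tilt",R[2].round(4))
E
python3 jog.py '0.085 -0.308 -0.222 0.03 0 0 -0.435;0.085 -0.308 -0.222 0.03 0 0 -0.435;0.085 -0.308 -0.222 0.03 0 0 -0.435;0.085 -0.308 -0.222 0.03 0 0 -0.435;0.085 -0.308 -0.222 0.03 0 0 -0.435;0.085 -0.308 -0.222 0.03 0 0 -0.435;0.085 -0.308 -0.222 0.03 0 0 -0.435;0.085 -0.308 -0.222 0.03 0 0 -0.435;0.085 -0.308 -0.222 0.03 0 0 -0.435;0.085 -0.308 -0.222 0.03 0 0 -0.435;0.085 -0.308 -0.222 0.03 0 0 -0.435;0.085 -0.308 -0.222 0.03 0 0 -0.435'
python3 -c "
from h import *
go(.415,-.2334,.08,1.6048)"
```

```text
t: 1.1
tool_pos: [0.4406, 0.2507, 0.2009]
tool_rot: [0.051, -3.14, -0.001]
contact_force: [0.2, 0.5, 0.5]
opening: 0.0852
grip_force: 0.0
1.1 shift [ 0.0413 -0.4831  0.1208] rows 11.982623464963284 rz -0.0012 tilt [ 1.1e-03  4.0e-04 -1.0e+00]
```

```bash
python3 jog.py '0.07 0.041 -0.483 0.121 0 0 0;0.07 0.041 -0.483 0.121 0 0 0;0.07 0.041 -0.483 0.121 0 0 0;0.07 0.041 -0.483 0.121 0 0 0;0.07 0.041 -0.483 0.121 0 0 0;0.07 0.041 -0.483 0.121 0 0 0;0.07 0.041 -0.483 0.121 0 0 0;0.07 0.041 -0.483 0.121 0 0 0;0.07 0.041 -0.483 0.121 0 0 0;0.07 0.041 -0.483 0.121 0 0 0;0.07 0.041 -0.483 0.121 0 0 0;0.07 0.041 -0.483 0.121 0 0 0;0.07 0.041 -0.483 0.121 0 0 0;0.07 0.041 -0.483 0.121 0 0 0;0.07 0.041 -0.483 0.121 0 0 0'
python3 -c "
from h import *
go(.415,-.2334,.00,1.6048);snap('scene','c.png',s=1.5)"
```

```text
t: 2.35
tool_pos: [0.4169, -0.232, 0.0802]
tool_rot: [0.056, -3.141, -0.002]
contact_force: [-0.3, 0.4, -0.4]
opening: 0.0697
grip_force: 0.0
2.35 shift [ 0.0019 -0.0015  0.0802] rows 1.9240662855679451 rz 0.0016 tilt [ 2.e-04  1.e-03 -1.e+00]
```

View pics/c.png

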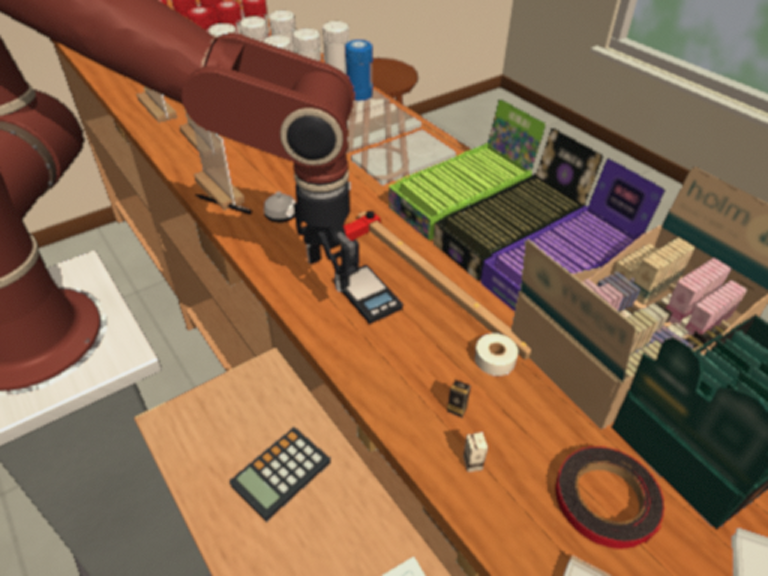

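```bash
python3 jog.py '0.07 0 0 0.04 0 0 0;0.07 0 0 0.08 0 0 0;0.07 0 0 0.08 0 0 0;0.07 0 0 0.08 0 0 0'
python3 jog.py '0.07 -0.01 0 0 0 0 0;0.07 -0.02 0 0 0 0 0;0.07 -0.03 0 0 0 0 0;0.07 -0.037 0 0 0 0 0;0.07 -0.044 0 0 0 0 0;0.07 -0.051 0 0 0 0 0;0.07 -0.058 0 0 0 0 0;0.07 -0.065 0 0 0 0 0;0.07 -0.072 0 0 0 0 0;0.07 -0.078 0 0 0 0 0;0.07 -0.083 0 0 0 0 0;0.07 -0.088 0 0 0 0 0;0.07 -0.092 0 0 0 0 0;0.07 -0.095 0 0 0 0 0'
python3 -c "
from h import *
go(.525,-.2334,.00,1.6048);snap('top','d.png',(170,150,370,240),4)"
```

```text
t: 2.73
tool_pos: [0.4152, -0.2304, -0.0013]
tool_rot: [0.058, -3.137, -0.006]
contact_force: [0.3, -0.5, 0.2]
opening: 0.0703
grip_force: 0.0
t: 3.9
tool_pos: [0.5117, -0.2299, 0.0002]
tool_rot: [-0.054, 3.141, 0.0]
contact_force: [-0.7, -0.5, 0.1]
opening: 0.07
grip_force: 0.6
3.9 shift [-0.0131 -0.0039  0.0002] rows 0.32892819163686726 rz 0.0002 tilt [-1.e-04  1.e-04 -1.e+00]
```

View pics/d.png

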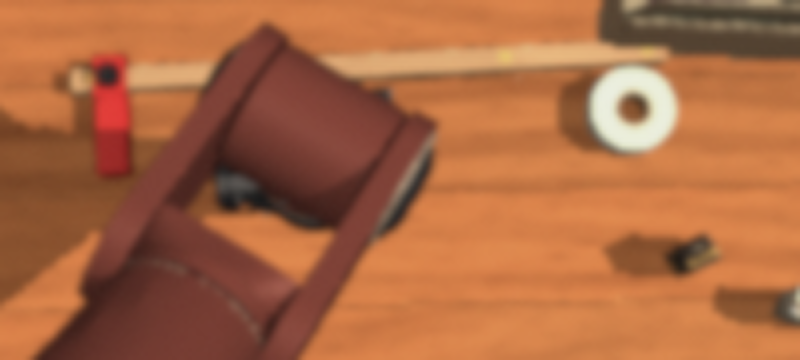

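```bash
python3 jog.py '0.07 -0.003 0 0 0 0 0;0.07 -0.006 0 0 0 0 0;0.07 -0.007 0 0 0 0 0'
python3 jog.py '0.07 -0.002 0 0 0 0 0;0.07 -0.003 0 0 0 0 0;0.07 -0.003 0 0 0 0 0'
```

```text
t: 4.2
tool_pos: [0.5186, -0.2298, 0.0003]
tool_rot: [-0.054, 3.141, -0.0]
contact_force: [-0.7, -0.5, 0.6]
opening: 0.0702
grip_force: 0.4
t: 4.45
tool_pos: [0.5193, -0.2298, 0.0002]
tool_rot: [0.055, -3.135, -0.001]
contact_force: [-9.0, -0.5, 6.5]
opening: 0.0702
grip_force: 4.6
```

```bash
python3 jog.py '0.07 0.03 0 0 0 0 0;0.07 0.03 0 -0.04 0 0 0;0.0 0.03 -0.04 -0.08 0 0 0;0.0 0.01 -0.08 -0.08 0 0 0;0.0 -0.02 -0.11 -0.08 0 0 0;0.0 -0.05 -0.11 -0.08 0 0 0;0.0 -0.05 -0.11 -0.08 0 0 0'
python3 -c "
from h import *
go(.572,-.335,.006,1.6048);snap('top','e.png',(170,150,370,240),4)"
```

```text
t: 5.03
tool_pos: [0.58, -0.341, 0.0805]
tool_rot: [-0.052, 3.136, -0.003]
contact_force: [-1.3, 0.1, 0.7]
opening: 0.009
grip_force: 0.0
5.0333 shift [0.0081 0.0064 0.0745] rows 1.803404704019674 rz -0.0011 tilt [-0.0048 -0.0021 -1.    ]
```

View pics/e.png

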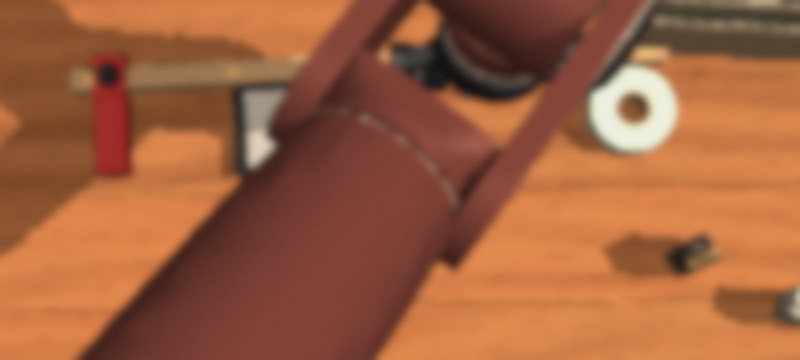

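```bash
python3 jog.py '0 0.01 0.003 0.035 0 0 0;0 0.01 0.003 0.074 0 0 0;0 0.01 0.003 0.074 0 0 0;0 0.01 0.003 0.074 0 0 0'
python3 jog.py '0 0 0.012 0 0 0 0;0 0 0.022 0 0 0 0;0 0 0.032 0 0 0 0;0 0 0.039 0 0 0 0;0 0 0.046 0 0 0 0;0 0 0.053 0 0 0 0;0 0 0.06 0 0 0 0;0 0 0.067 0 0 0 0;0 0 0.074 0 0 0 0;0 0 0.081 0 0 0 0;0 0 0.087 0 0 0 0;0 0 0.093 0 0 0 0;0 0 0.097 0 0 0 0;0 0 0.1 0 0 0 0'
python3 -c "
from h import *
go(.568,-.227,.006,1.6048);snap('top','f.png',(170,150,370,240),4)"
```

```text
t: 5.42
tool_pos: [0.5635, -0.334, 0.0053]
tool_rot: [0.054, -3.138, -0.004]
contact_force: [-0.7, 0.8, 0.3]
opening: -0.0
grip_force: 0.0
t: 6.58
tool_pos: [0.562, -0.236, 0.0074]
tool_rot: [-0.054, 3.14, -0.004]
contact_force: [-2.8, -5.3, 5.6]
opening: 0.0001
grip_force: 3.4
6.5833 shift [-0.0063  0.0088  0.0014] rows 0.26181545373693765 rz 0.0005 tilt [-9.0e-04 -2.5e-03 -1.0e+00]
```

View pics/f.png

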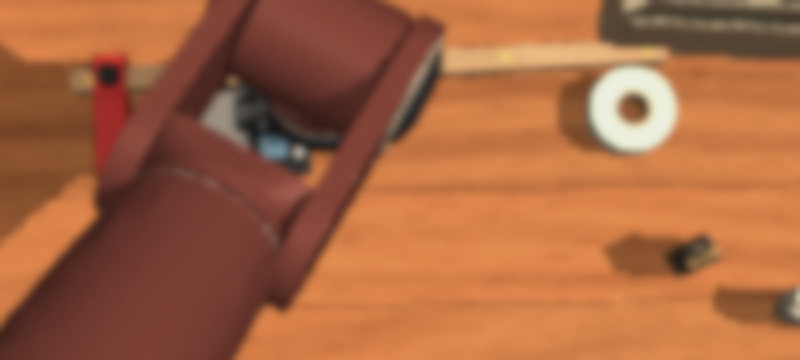

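```bash
python3 jog.py '0 0 -0.03 0 0 0 0;0 0 -0.04 -0.035 0 0 0;0 0 -0.06 -0.07 0 0 0;0 0.03 -0.09 -0.09 0 0 0;0 0.06 -0.12 -0.09 0 0 0;0 0.08 -0.15 -0.09 0 0 0;0 0.1 -0.18 -0.09 0 0 0;0 0.1 -0.18 -0.09 0 0 0;0 0.1 -0.18 -0.09 0 0 0'
python3 -c "
from h import *
go(.568,-.245,.006,1.6048);snap('top','g.png',(170,150,370,240),4)"
```

```text
t: 7.38
tool_pos: [0.4667, -0.4189, 0.0956]
tool_rot: [-0.048, 3.141, 0.004]
contact_force: [-0.5, 0.5, 0.4]
opening: -0.0003
grip_force: 0.0
7.3833 shift [-0.1066  0.1705  0.09  ] rows 5.281880557069858 rz -0.0032 tilt [-0.      0.0023 -1.    ]
```

View pics/g.png

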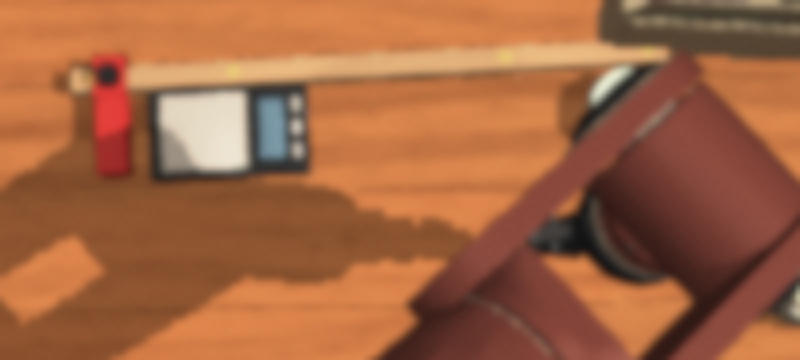

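```bash
python3 jog.py '0 -0.03 0.03 0 0 0 0;0 -0.06 0.06 0 0 0 0;0 -0.085 0.09 0 0 0 0;0 -0.105 0.12 0 0 0 0;0 -0.105 0.15 0 0 0 0;0 -0.105 0.15 0.04 0 0 0;0 -0.105 0.15 0.08 0 0 0;0 -0.105 0.15 0.088 0 0 0;0 -0.105 0.15 0.088 0 0 0'
python3 jog.py '0 0 0.01 0 0 0 0;0 0 0.018 0 0 0 0;0 0 0.024 0 0 0 0;0 0 0.028 0 0 0 0;0 0 0.032 0 0 0 0;0 0 0.035 0 0 0 0;0 0 0.037 0 0 0 0'
python3 jog.py '0 0 0.002 0 0 0 0;0 0 0.004 0 0 0 0;0 0 0.004 0 0 0 0'
```

```text
t: 8.18
tool_pos: [0.5646, -0.2612, 0.0036]
tool_rot: [0.057, -3.133, -0.009]
contact_force: [0.3, -0.8, 0.3]
opening: -0.0
grip_force: 0.0
t: 8.77
tool_pos: [0.567, -0.2288, 0.0096]
tool_rot: [-0.054, 3.139, -0.004]
contact_force: [-0.9, -3.1, 1.6]
opening: -0.0001
grip_force: 2.2
t: 9.02
tool_pos: [0.5668, -0.2252, 0.0095]
tool_rot: [-0.054, 3.14, -0.003]
contact_force: [-0.6, -4.4, 5.5]
opening: -0.0001
grip_force: 3.3
```

```bash
python3 jog.py '0 0 0.003 0 0 0 0;0 0 0.005 0 0 0 0;0 0 0.005 0 0 0 0'
python3 jog.py '0 0 0.002 0 0 0 0;0 0 0.004 0 0 0 0;0 0 0.004 0 0 0 0'
```

```text
t: 9.27
tool_pos: [0.5667, -0.2203, 0.0095]
tool_rot: [-0.054, 3.14, -0.004]
contact_force: [-0.7, -4.8, 5.1]
opening: -0.0001
grip_force: 3.5
t: 9.52
tool_pos: [0.5666, -0.217, 0.0096]
tool_rot: [-0.054, 3.139, -0.006]
contact_force: [-1.7, -7.7, 4.6]
opening: 0.0003
grip_force: 5.2
```

```bash
python3 jog.py '0 0 0.002 0 0 0 0;0 0 0.002 0 0 0 0'
python3 jog.py '0 0 -0.03 0 0 0 0;0 0 -0.04 -0.035 0 0 0;0 0 -0.06 -0.07 0 0 0;0 0.03 -0.09 -0.09 0 0 0;0 0.06 -0.12 -0.09 0 0 0;0 0.08 -0.15 -0.09 0 0 0;0 0.1 -0.18 -0.09 0 0 0;0 0.1 -0.2 -0.09 0 0 0;0 0.1 -0.2 -0.09 0 0 0'
python3 -c "
from h import *
snap('top','i.png',(180,155,260,200),10)"
```

```text
t: 9.68
tool_pos: [0.5665, -0.2168, 0.0096]
tool_rot: [-0.054, 3.139, -0.012]
contact_force: [-0.9, -13.1, 3.0]
opening: -0.0001
grip_force: 7.8
t: 10.43
tool_pos: [0.4712, -0.4194, 0.0979]
tool_rot: [-0.046, 3.141, 0.0]
contact_force: [-0.3, 0.9, -0.3]
opening: -0.0
grip_force: 0.0
```

View pics/i.png

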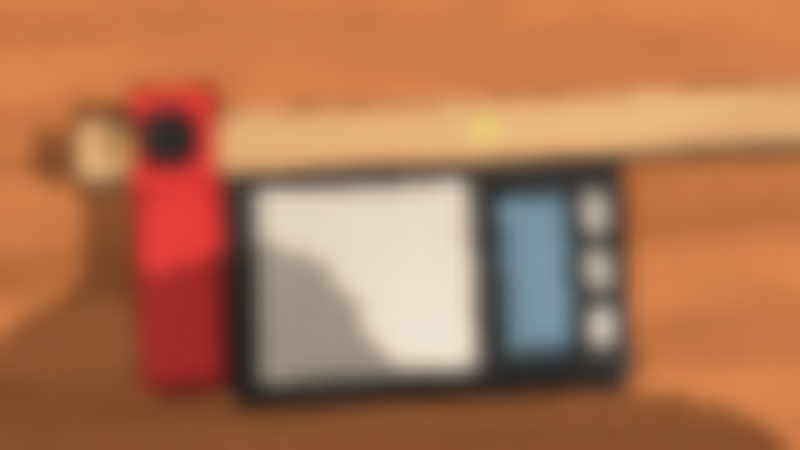

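The scale sits flush along the fence (both edges have the same slope) and its left end meets the red block's inner face at about pixel column 230. The fingers are clear.

```bash
python3 -c "
from h import *
print(ctrl.finish_job())"
```

```text
the job is handed in; nothing more can be done
None
```

I pushed the scale flush against the fence and up to the inner side of the red stop block, left the roll, bell and packets untouched, and handed the job in at about 10.5 s with the fingers clear; no verdict came back.

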